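# Push the desk telephone home into its corner

### The arm

A 6-joint arm with a two-finger parallel gripper is mounted at the origin on the work surface. World frame = base frame: x ahead of the robot, y to its left, z up, the work surface at z = 0. Lengths are in m, angles in rad, forces in N, time in s.
With the tool pointing down it reaches from about 0.35 to 0.775 m from the base axis. Payload 5.5 kg.
Tool frame: the origin (TCP) lies between the finger pads; the fingertips stand 17 mm ahead of it and the grasp point (between the pads) lies 2 mm behind it (env.finger_overhang is the distance from the TCP to the fingertips, in m); z points along the fingers, y is the line along which they close (so a half turn about z gives the same grasp; the last joint's range is limited). The gripper opens to 85 mm and grips with 20 to 120 N. Pads are 22 mm wide; open, the fingers measure 114 mm over their backs; the gripper's body (76 mm by 85 mm) begins 54 mm behind the grasp point. The pads swing forward as they close: fully open they stand 13 mm farther back than shut.
Start: joints at [1.022, 0.313, 0.046, 1.304, 0, 1.431], TCP at [0.229, 0.528, 0.248] pointing down, gripper open.
Joint ranges: [-2.76, 2.76], [-0.86, 1.69], [-1.03, 1.26], [-2.2, 2.34], [-1.47, 1.5], [-3.14, 3.14]. Speed limits (rad/s): [2.57, 2.57, 3.14, 3.14, 3.14, 3.14].

### API

Orientations are given as a unit quaternion [w, x, y, z].
In Python, from workcell import env gives the robot as it stands. The module is installed in compiled form; this text tells all that it offers.
- The arm moves only by the shell command python3 -m pendant 'ROWS' [FORCE]. ROWS is JSON, a list of rows, each a list of 5 numbers: the gripper's target within -1 to 1 (fully open at 1, half-way at 0, shut at -1), then the shift along the tool's x, y, z in m, then the turn about the tool's z in rad. A call has 1 to 8 rows; each row shifts and turns the commanded pose from where the row before left it, along the tool's axes as they then stand; what a row does not reach is not made up. A row lasts 1/8 s, in which the tool goes at most 62.5 mm and 10.7 degrees, less where a joint would pass 70% of its speed; a pose out of reach is approached as far as the arm can. A call with a gripper value outside its range is refused whole. The fingers move at their own pace and stop on an object; FORCE is the grip in N (left out, the last holds). Time passes only in rows, so rows that do not move let the fingers close. It gives the time, the measured TCP pose, the force, the opening and the grip force at its end, in the units of the state.
- env.get_state(): the state, without advancing time (a new reading comes with each control period).
- env.read_camera(name): name is "side" or "top"; returns the picture (420x560x3 uint8, red, green, blue); there is no depth.
- env.calibration(name): a dict with "K" (3x3 intrinsics, pixels), "distortion" ([k1, k2, p1, p2, k3] as OpenCV has them; the pictures are not rectified), "T" (4x4, takes a point from camera to world coordinates). Camera axes: x right, y down, z forward; pixel columns grow to the right and rows downward; lengths in m; the calibration is good to about 2 mm. A picture is of the moment at which its call begins. calibration takes no time and is no camera call.
- env.hand_in(): hands the job in; it is judged then, once.
Trained networks look in the newest picture that a camera, given by its name, has taken for a name from the list of things; names that differ only in an ending like _2 or _b are one class to them, and where a whole thing is asked for, a point or a joint stands for the part that bears it (a point fixed in the world has none). Each returns a list of dicts, best first, with "score" (0 to 1); they miss things now and then, are a little off and sometimes report something else, mostly with a low value. They report only what shows in the picture. A call takes as long as a camera call.
- env.recognise(camera, label): "centre" ([column, row] in pixels, amid what is visible of it).
The state is a dict: "clock": time; "joint_pos": joint angles; "qvel": joint speeds; "tau": joint torques, N m; "tcp_pos": TCP position; "orientation": TCP orientation; "wrist_force": force on the tool from outside, world axes, zero at the start; "ft_torque": the same for the moment, N m; "finger_gap": finger opening in m; "grip_force": force on a finger pad.
Only numpy, scipy, OpenCV 4.12 (cv2) and the standard library are available. Lean on these libraries where they do the work, as an engineer would, in place of code of your own. Each camera call takes 0.05 s, during which the arm holds its last target. There are 200 camera calls.

### The job

Push the desk telephone along the desk, without lifting it, until its back is flush against the wooden rail and its side is flush against the pencil box (the open box of pens, which may stand at either end of the rail). Push only on the telephone's base: do not touch the handset, which must stay lying in its cradle, and leave the cup and the remote control undisturbed. Finish with the robot clear of everything.

Things in the scene. Friction and masses are not known exactly. Their poses are not given: they have to be found in the camera images.
- phone: Off-white desk telephone base, loose: block 160 mm (its x, front to back) by 170 mm (y), 40 mm tall, about 0.45 kg plus handset; slides under a few newtons. Origin: centre of its underside. +x points to its back, which goes to the rail; -x is its front, toward the robot. It starts 30 to 80 mm short of the rail, turned up to 0.3 rad from it, roughly midway between the two boxes.
- handset: Handset, off-white, loose, 142 mm (x) by 48 mm (y) by 28 mm tall, 0.12 kg, lying in a 14 mm deep recess in the base, on the +y side of the telephone: its origin (centre of its underside) lies at x 0, y +43 mm, z +26 mm in the telephone's frame; its top is 54 mm above the desk.
- rail: Fixed light wooden rail, the stop for the telephone's back: 20 mm thick (x), 660 mm long (y), 50 mm tall. Origin: centre of its underside; its face toward the robot is at x = -10 mm in its own frame, running along its y. It is yawed by up to 0.2 rad.
- pencil_box: Fixed open light wooden box with four compartments and pens standing in it, 90 by 90 mm, 85 mm tall (pens to about 160 mm), with its back against the rail's face near one end of the rail and square with it: the stop for the telephone's side. Origin: centre of its underside. It stands at y +265 or -265 mm in the rail's frame.
- card_box: Fixed closed card-index box, light wood with a grey lid, 92 by 92 mm, 60 mm tall, against the rail at the other end of the rail, 265 mm from its middle. Not part of the job. Origin: centre of its underside.
- cup: Bystander: loose blue plastic cup, 72 mm across the rim, 85 mm tall. Origin: centre of its underside.
- remote: Bystander: loose black remote control, 160 mm (x) by 46 mm (y) by 20 mm. Origin: centre of its underside.

How it is judged:
By the outcome, as a careful person would: the job done as asked, in the order asked, and still so for the second after the job is handed in, with the robot touching nothing.
It also fails if it takes over 56 s, if anything falls off the work surface, if the arm or the gripper's body presses on something with over 40 N, if the wrist force passes 120 N, or if a joint passes its speed limit or range.

## Working session

There is one attempt and no reset: what is moved stays moved. The work goes in short steps, Python scripts to look and compute and a shell command to move; the robot and the scene stay as the last step left them, time stands still between calls to the robot, and variables do not carry over. Pictures are saved under pics/ and viewed, at most 10 in all, crops included, and the job is handed in when it is done.

```bash
mkdir -p pics
cat > h.py <<'E'
import numpy as np, cv2
from workcell import env
def px2w(cam,uv,z):
    c=env.calibration(cam);T=np.array(c["T"]);K=np.array(c["K"]);d=np.array(c["distortion"])
    p=cv2.undistortPoints(np.array(uv,float).reshape(-1,1,2),K,d).reshape(-1,2)
    r=np.c_[p,np.ones(len(p))]@T[:3,:3].T;o=T[:3,3]
    return o+r*((z-o[2])/r[:,2])[:,None]
def w2px(cam,P):
    c=env.calibration(cam);T=np.linalg.inv(np.array(c["T"]))
    return cv2.projectPoints(np.array(P,float).reshape(-1,1,3),cv2.Rodrigues(T[:3,:3])[0],T[:3,3],np.array(c["K"]),np.array(c["distortion"]))[0].reshape(-1,2)
def snap(cam,name):
    im=env.read_camera(cam);cv2.imwrite(f"pics/{name}.png",im[:,:,::-1]);return im
E
python3 - <<'E'
from h import *
a=snap("top","t0");b=snap("side","s0")
for c in("top","side"):
    print(c,np.round(env.calibration(c)["T"],3).tolist(),np.round(env.calibration(c)["K"],1).tolist())
for n in["phone","handset","rail","pencil_box","card_box","cup","remote"]:
    r=env.recognise("top",n)[:2]
    print(n,[(np.round(q["centre"]).tolist(),round(q["score"],2),px2w("top",q["centre"],0.03).round(3).tolist()) for q in r])
s=env.get_state();print(s["clock"],s["tcp_pos"],s["orientation"],s["finger_gap"])
E
```

```text
top [[-0.033, -0.974, 0.223, 0.318], [-0.999, 0.032, -0.011, 0.015], [0.003, -0.224, -0.975, 1.072], [0.0, 0.0, 0.0, 1.0]] [[418.5, 0.0, 282.7], [0.0, 418.5, 212.1], [0.0, 0.0, 1.0]]
side [[0.998, -0.029, 0.057, 0.468], [-0.064, -0.516, 0.854, -1.323], [0.004, -0.856, -0.517, 0.864], [0.0, 0.0, 0.0, 1.0]] [[527.5, 0.0, 278.4], [0.0, 527.5, 208.5], [0.0, 0.0, 1.0]]
phone [([303.0, 216.0], 0.64, [[0.546, -0.048, 0.03]])]
handset [([281.0, 221.0], 0.71, [[0.533, 0.01, 0.03]])]
rail []
pencil_box [([382.0, 164.0], 0.94, [[0.677, -0.263, 0.03]]), ([148.0, 270.0], 0.71, [[0.417, 0.346, 0.03]])]
card_box [([178.0, 203.0], 0.72, [[0.589, 0.272, 0.03]])]
cup [([433.0, 259.0], 0.67, [[0.421, -0.372, 0.03]])]
remote [([148.0, 274.0], 0.85, [[0.409, 0.346, 0.03]])]
0.45 [0.22855363 0.5276061  0.24822727] [-3.64185388e-05  2.02985669e-01  9.79181707e-01 -3.87834398e-05] 0.08528033650215767
```

View pics/t0.png

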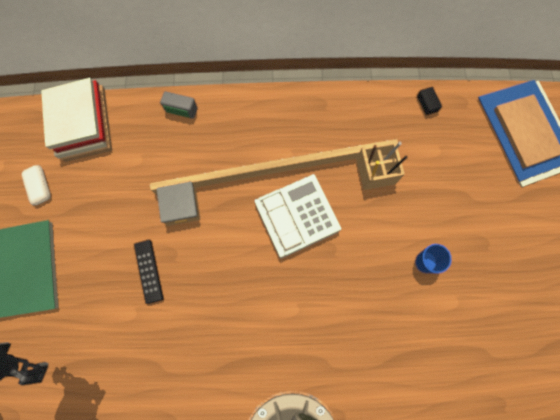

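View pics/s0.png

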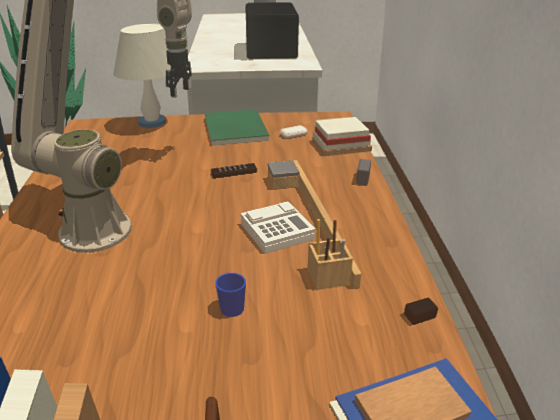

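Top view: the phone is at about (298,216), the rail runs from (152,186) to (397,144), and the pencil box is at (382,164), on the −y end. The card box is at (178,203), the cup at (433,259) and the remote at (148,272).

Run:
```python
from h import *
im=cv2.imread("pics/t0.png")
c=im[130:270,230:417];cv2.imwrite("pics/c0.png",cv2.resize(c,None,fx=4.2,fy=4.2,interpolation=cv2.INTER_CUBIC))
hsv=cv2.cvtColor(im,cv2.COLOR_BGR2HSV);m=((hsv[...,1]<75)&(hsv[...,2]>110)).astype(np.uint8)
m[:150]=0;m[270:]=0;m[:,:240]=0;m[:,350:]=0
m=cv2.morphologyEx(m,cv2.MORPH_CLOSE,np.ones((9,9)))
cs=cv2.findContours(m,0,1)[0];k=max(cs,key=cv2.contourArea);print(cv2.contourArea(k))
r=cv2.minAreaRect(k);print(r,cv2.boxPoints(r).round(1).tolist());print(px2w("top",cv2.boxPoints(r),0.035).round(3).tolist())
print(cv2.approxPolyDP(k,4,True).reshape(-1,2).tolist())
```

```text
4173.5
((297.0633850097656, 214.97073364257812), (64.25558471679688, 67.8874282836914), 65.224853515625) [[252.8000030517578, 200.0], [314.3999938964844, 171.60000610351562], [341.29998779296875, 229.89999389648438], [279.70001220703125, 258.3999938964844]]
[[0.589, 0.08, 0.035], [0.661, -0.082, 0.035], [0.504, -0.142, 0.035], [0.438, 0.015, 0.035]]
[[313, 174], [255, 199], [280, 257], [340, 229]]
```

View pics/c0.png

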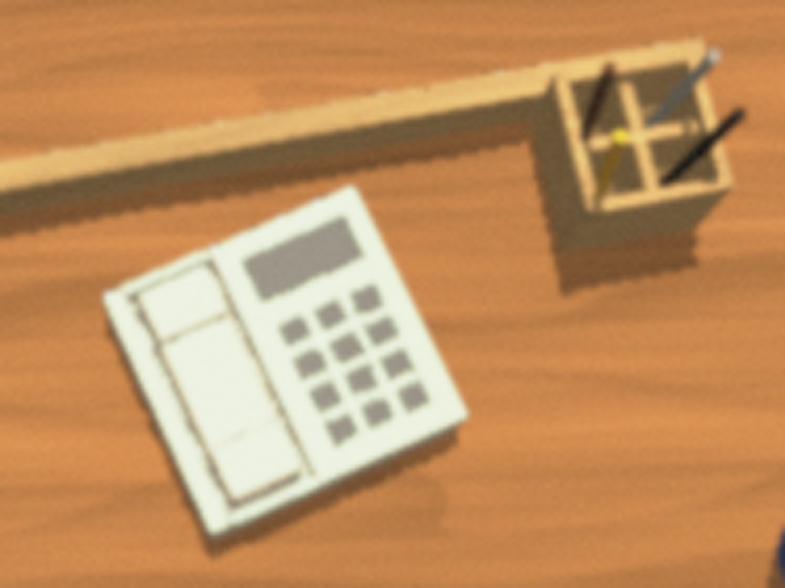

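```bash
cat > fit.py <<'E'
from h import *
from scipy.optimize import least_squares
def fit(cam,uv,loc):  # uv pixels, loc 3d local points -> x,y,yaw
    loc=np.array(loc,float)
    def W(p):
        c,s=np.cos(p[2]),np.sin(p[2]);return np.c_[p[0]+c*loc[:,0]-s*loc[:,1],p[1]+s*loc[:,0]+c*loc[:,1],loc[:,2]]
    o=least_squares(lambda p:(w2px(cam,W(p))-uv).ravel(),[.55,-.05,-.3]);return o.x,np.abs(o.fun).max()
PH=[(.08,.085,.04),(.08,-.085,.04),(-.08,-.085,.04),(-.08,.085,.04)]
E
python3 - <<'E'
from fit import *
C=lambda l:np.array(l,float)/4.2+[230,130]-.38
print("phone",fit("top",C([(107,297),(353,188),(467,413),(211,526)]),PH))
print("pbox",fit("top",C([(557,82),(593,208),(730,185)]),[(.045,.045,.085),(-.045,.045,.085),(-.045,-.045,.085)]))
r=px2w("top",C([(0,190),(545,97)]),.05);print(r.round(4).tolist(),np.arctan2(-(r[1]-r[0])[0],-(r[1]-r[0])[1])*-1)
E
```

```text
phone (array([ 0.54848522, -0.03291306,  0.39467345]), np.float64(1.5571413097700884))
pbox (array([ 0.66866847, -0.25172579,  0.17290514]), np.float64(1.8077507309354814))
[[0.6541, 0.137, 0.05], [0.7042, -0.2009, 0.05]] 0.1469788434409198
```

```bash
cat > go.py <<'E'
# python3 go.py n t z psi_deg : turn and shift (tool axes after turn) needed; n,t = rail axes
import sys
from h import *
from scipy.spatial.transform import Rotation as R
A=0.15;N=np.array([np.cos(A),np.sin(A),0]);T=np.array([-np.sin(A),np.cos(A),0])
s=env.get_state();q=s["orientation"];M=R.from_quat([*q[1:],q[0]]).as_matrix();p=np.array(s["tcp_pos"])
psi=np.degrees(np.arctan2(M[1,1],M[0,1]))
print("t",s["clock"],"n,t,z",round(p@N,4),round(p@T,4),round(p[2],4),"psi",round(psi,2),"F n,t,z",(s["wrist_force"]@np.c_[N,T,[0,0,1]]).round(1),"j6",round(s["joint_pos"][5],2))
if len(sys.argv)>1:
    n,t,z,g=map(float,sys.argv[1:5]);d=n*N+t*T-p;d[2]=z-p[2]
    w=np.radians(psi-g);w=(w+np.pi/2)%np.pi-np.pi/2 if len(sys.argv)>5 else w
    M2=M@R.from_rotvec([0,0,w]).as_matrix();print("turn",round(w,3),"then shift",(M2.T@d).round(4))
E
python3 go.py .40 -.10 .10 98.6
```

```text
t 0.45 n,t,z 0.3048 0.4875 0.2482 psi 66.58 F n,t,z [-0.2 -0.6  0.9] j6 1.43
turn -0.559 then shift [-0.0951 -0.5875  0.1482]
```

```bash
python3 -m pendant '[[1,0,0,0,-0.14],[1,0,0,0,-0.14],[1,0,0,0,-0.14],[1,0,0,0,-0.139],[1,-0.01,-0.05,0,0],[1,-0.01,-0.05,0,0],[1,-0.01,-0.05,0,0],[1,-0.01,-0.05,0,0]]' && python3 -m pendant '[[1,-0.008,-0.05,0,0],[1,-0.008,-0.05,0,0],[1,-0.008,-0.05,0,0],[1,-0.008,-0.05,0.02,0],[1,-0.008,-0.05,0.03,0],[1,-0.008,-0.05,0.03,0],[1,-0.007,-0.05,0.03,0],[1,0,-0.0375,0.03,0]]' && python3 go.py .40 -.10 .022 98.6
```

```text
clock: 1.45
tcp_pos: [0.2984, 0.3345, 0.2485]
orientation: [0.0, -0.075, 0.997, 0.0]
wrist_force: [0.8, -0.2, 0.2]
finger_gap: 0.0854
grip_force: 0.0
clock: 2.45
tcp_pos: [0.4115, -0.0412, 0.1078]
orientation: [0.001, -0.074, 0.997, -0.0]
wrist_force: [0.3, 0.8, -0.3]
finger_gap: 0.0857
grip_force: 0.0
t 2.45 n,t,z 0.4007 -0.1022 0.1078 psi 98.53 F n,t,z [ 0.4  0.7 -0.3] j6 -0.44
turn -0.001 then shift [0.0008 0.0023 0.0858]
```

```bash
python3 -m pendant '[[1,0,0,0.045,0],[1,0,0,0.04,0],[1,0,0,0,0],[1,-0.012,0,0,0],[1,-0.01,0,0,0],[1,-0.008,0,0,0],[1,-0.008,0,0,0],[1,-0.008,0,0,0]]' && python3 go.py && python3 -m pendant '[[1,-0.007,0,0,0],[1,-0.007,0,0,0],[1,-0.007,0,0,0],[1,-0.005,0,0,0],[1,-0.003,0,0,0],[1,0,0,0,0]]' && python3 go.py
python3 - <<'E'
from h import *
im=snap("top","t1");c=im[130:270,230:417,::-1];cv2.imwrite("pics/c1.png",cv2.resize(c,None,fx=4.2,fy=4.2,interpolation=cv2.INTER_CUBIC))
E
```

```text
clock: 3.45
tcp_pos: [0.4556, -0.0316, 0.0232]
orientation: [-0.001, -0.075, 0.997, 0.0]
wrist_force: [-3.2, 1.5, 1.1]
finger_gap: 0.0854
grip_force: 1.7
t 3.45 n,t,z 0.4457 -0.0993 0.0232 psi 98.63 F n,t,z [-2.9  2.   1.1] j6 -0.4
clock: 4.2
tcp_pos: [0.4854, -0.028, 0.0234]
orientation: [0.001, -0.075, 0.997, -0.0]
wrist_force: [-0.7, 0.2, 0.4]
finger_gap: 0.0852
grip_force: 0.4
t 4.2 n,t,z 0.4757 -0.1002 0.0234 psi 98.59 F n,t,z [-0.7  0.3  0.4] j6 -0.37
```

View pics/c1.png

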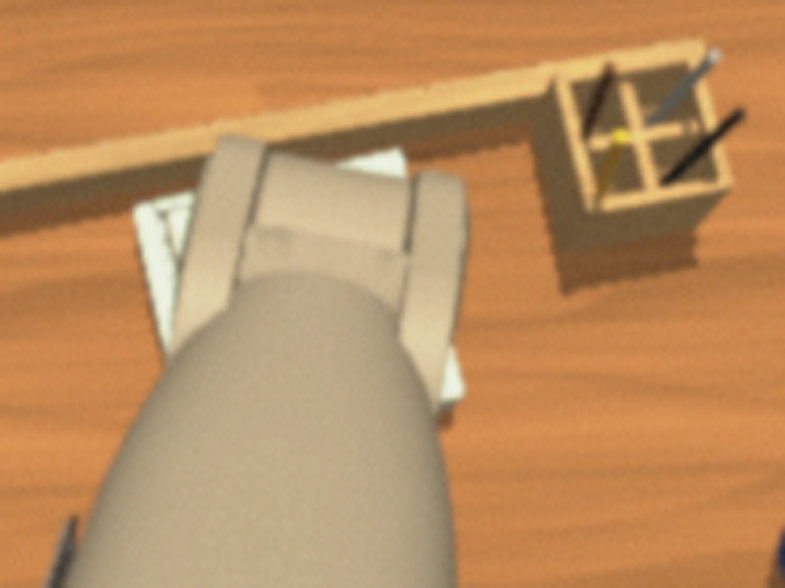

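The phone's back edge runs (135,208)–(403,150) in the crop, which is now nearly parallel to the rail and short of it. Next I back off and go round to its +y side.

```bash
python3 - <<'E'
from fit import *
C=lambda l:np.array(l,float)/4.2+[230,130]-.38
p,e=fit("top",C([(136,207),(403,150),(463,394)]),PH[:3]);A=.15
print(p,e,"n,t",p[0]*np.cos(A)+p[1]*np.sin(A),-p[0]*np.sin(A)+p[1]*np.cos(A))
E
python3 -m pendant '[[1,0.03,0,0,0],[1,0.01,0,-0.04,0],[1,0,0,-0.05,0.18],[1,0,0,0,0.18],[1,0,0,0,0.18],[1,0,0,0,0.18],[1,0,0,0,0.18],[1,0,0,0,0.18]]'; python3 -m pendant '[[1,0,0,0,0.18],[1,0,0,0,0.18],[1,0,0,0,0.13],[1,0,0,0,0]]';python3 go.py .57 .04 .11 8.6
```

```text
[ 0.58173466 -0.04227609  0.1841273 ] 0.665281205395388 n,t 0.5688847433098242 -0.12873471952761376
clock: 5.25
tcp_pos: [0.4462, -0.0343, 0.1139]
orientation: [0.001, 0.451, 0.892, 0.0]
wrist_force: [0.4, -0.3, -0.3]
finger_gap: 0.0854
grip_force: 0.0
clock: 5.75
tcp_pos: [0.4459, -0.0342, 0.1138]
orientation: [0.001, 0.651, 0.759, 0.001]
wrist_force: [-0.7, -0.5, 0.1]
finger_gap: 0.0856
grip_force: 0.0
t 5.75 n,t,z 0.4358 -0.1004 0.1138 psi 8.7 F n,t,z [-0.8 -0.4  0.1] j6 1.16
turn 0.002 then shift [0.1404 0.1342 0.004 ]
```

```bash
python3 -m pendant '[[1,0.04,0.04,0,0],[1,0.04,0.045,0,0],[1,0.03,0.044,0,0],[1,0,0,0.045,0],[1,0,0,0.044,0],[1,0,0,0,0]]'; python3 go.py .565 .01 .023 8.6;  python3 -m pendant '[[1,-0.015,0,0,0],[1,-0.01,0,0,0],[1,-0.01,0,0,0],[1,-0.01,0,0,0],[1,-0.01,0,0,0],[1,-0.01,0,0,0],[1,-0.01,0,0,0],[1,-0.01,0,0,0]]'; python3 go.py
```

```text
clock: 6.5
tcp_pos: [0.5531, 0.0944, 0.0213]
orientation: [-0.003, 0.651, 0.759, -0.002]
wrist_force: [-0.8, -0.5, 0.4]
finger_gap: 0.0852
grip_force: 0.0
t 6.5 n,t,z 0.561 0.0107 0.0213 psi 8.77 F n,t,z [-0.9 -0.4  0.4] j6 1.44
turn 0.003 then shift [-0.0007  0.004  -0.0017]
clock: 7.5
tcp_pos: [0.5691, 0.0109, 0.0251]
orientation: [-0.0, 0.651, 0.759, 0.001]
wrist_force: [-1.3, 5.6, 3.6]
finger_gap: 0.0854
grip_force: 2.9
t 7.5 n,t,z 0.5643 -0.0742 0.0251 psi 8.71 F n,t,z [-0.4  5.7  3.6] j6 1.3
```

```bash
python3 -m pendant '[[1,-0.01,0,0.002,0],[1,-0.01,0,0,0],[1,-0.008,0,0,0],[1,-0.006,0,0,0],[1,-0.004,0,0,0],[1,-0.003,0,0,0]]'; python3 go.py
python3 - <<'E'
from h import *
im=snap("top","t2");c=im[130:270,230:417,::-1];cv2.imwrite("pics/c2.png",cv2.resize(c,None,fx=4.2,fy=4.2,interpolation=cv2.INTER_CUBIC))
E
```

```text
clock: 8.25
tcp_pos: [0.575, -0.0298, 0.0227]
orientation: [-0.0, 0.652, 0.759, 0.001]
wrist_force: [-0.1, 5.8, 3.5]
finger_gap: 0.0854
grip_force: 2.9
t 8.25 n,t,z 0.5641 -0.1154 0.0227 psi 8.68 F n,t,z [0.7 5.8 3.5] j6 1.23
```

View pics/c2.png

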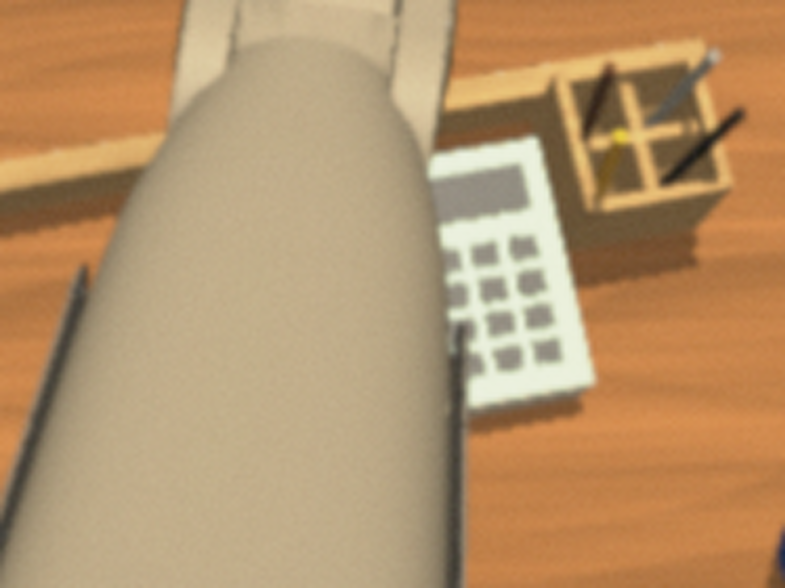

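The phone is square with the rail and its right side, (540,140)–(595,385), is a few mm short of the pencil box. I'll keep creeping until the force rises.

```bash
for i in 1; do python3 -m pendant '[[1,-0.002,0,0,0],[1,-0.002,0,0,0],[1,-0.002,0,0,0]]' >/dev/null; python3 go.py; python3 -m pendant '[[1,-0.002,0,0,0],[1,-0.002,0,0,0]]'>/dev/null; python3 go.py;  done
```

```text
t 8.675 n,t,z 0.5641 -0.1212 0.0226 psi 8.69 F n,t,z [0.2 5.5 4.4] j6 1.22
t 8.925 n,t,z 0.5639 -0.1231 0.0226 psi 8.75 F n,t,z [-0.2 16.2  9.3] j6 1.21
```

```bash
python3 -m pendant '[[1,0.03,0,0,0],[1,0.015,0,-0.045,0],[1,0,0,-0.045,-0.18],[1,0,0,0,-0.18],[1,0,0,0,-0.18],[1,0,0,0,-0.18],[1,0,0,0,-0.18],[1,0,0,0,-0.18]]' >/dev/null; python3 -m pendant '[[1,0,0,0,-0.18],[1,0,0,0,-0.18],[1,0,0,0,-0.13],[1,0,0,0,0]]';python3 go.py .44 -.215 .023 98.6
```

```text
clock: 10.42
tcp_pos: [0.5697, 0.0036, 0.1121]
orientation: [-0.0, -0.074, 0.997, -0.001]
wrist_force: [0.8, -0.3, 0.0]
finger_gap: 0.0854
grip_force: 0.0
t 10.425 n,t,z 0.5638 -0.0816 0.1121 psi 98.49 F n,t,z [ 0.7 -0.4  0. ] j6 -0.28
turn -0.002 then shift [ 0.1238 -0.1333  0.0893]
```

```bash
python3 -m pendant '[[1,0.042,-0.044,0,0],[1,0.042,-0.045,0,0],[1,0.04,-0.044,0,0],[1,0,0,0.045,0],[1,0,0,0.044,0],[1,0,0,0,0],[1,-0.02,0,0,0],[1,-0.01,0,0,0]]'; python3 go.py;  python3 -m pendant '[[1,-0.006,0,0,0],[1,-0.005,0,0,0],[1,-0.004,0,0,0],[1,-0.003,0,0,0],[1,-0.002,0,0,0]]'>/dev/null; python3 go.py; python3 -m pendant '[[1,-0.002,0,0,0],[1,-0.002,0,0,0]]'>/dev/null; python3 go.py
```

```text
clock: 11.42
tcp_pos: [0.4988, -0.1417, 0.0251]
orientation: [0.001, -0.075, 0.997, -0.001]
wrist_force: [0.5, -0.6, 0.7]
finger_gap: 0.085
grip_force: 0.0
t 11.425 n,t,z 0.472 -0.2146 0.0251 psi 98.58 F n,t,z [ 0.4 -0.7  0.7] j6 -0.58
t 12.05 n,t,z 0.4883 -0.2134 0.0237 psi 98.56 F n,t,z [-5.2  0.7  3.4] j6 -0.56
t 12.3 n,t,z 0.4922 -0.2134 0.0238 psi 98.57 F n,t,z [-5.9 -0.7  3.1] j6 -0.56
```

```bash
for i in 1; do python3 -m pendant '[[1,-0.002,0,0,0]]'>/dev/null; python3 go.py; python3 -m pendant '[[1,-0.0015,0,0,0]]'>/dev/null; python3 go.py; python3 -m pendant '[[1,-0.0015,0,0,0]]'>/dev/null; python3 go.py; done
```

```text
t 12.425 n,t,z 0.4942 -0.2134 0.0237 psi 98.56 F n,t,z [-5.  -0.1  3.7] j6 -0.56
t 12.55 n,t,z 0.4957 -0.2134 0.0237 psi 98.57 F n,t,z [-5.5 -0.2  3.9] j6 -0.55
t 12.675 n,t,z 0.4972 -0.2134 0.0238 psi 98.57 F n,t,z [-5.1  0.6  3.6] j6 -0.55
```

```bash
python3 -m pendant '[[1,-0.0015,0,0,0]]'>/dev/null; python3 go.py; python3 -m pendant '[[1,-0.0015,0,0,0]]'>/dev/null; python3 go.py;  python3 -m pendant '[[1,-0.001,0,0,0]]'>/dev/null; python3 go.py
```

```text
t 12.8 n,t,z 0.4978 -0.2133 0.0237 psi 98.56 F n,t,z [-10.9  -0.7   8.1] j6 -0.55
t 12.925 n,t,z 0.4978 -0.2133 0.0235 psi 98.54 F n,t,z [-14.9  -1.7  11.6] j6 -0.55
t 13.05 n,t,z 0.4978 -0.2132 0.0236 psi 98.53 F n,t,z [-18.1  -3.1  12.7] j6 -0.55
```

Both stops now give force. I'll back off clear and check the fit in both cameras.

```bash
python3 -m pendant '[[1,0.03,0,0,0],[-1,0.03,0,0,0],[-1,0.02,0.05,-0.04,0],[-1,0.01,0.055,-0.04,0],[-1,0,0.055,-0.01,0],[-1,0,0.055,0,0],[-1,0,0.055,0,0],[-1,0,0.02,0,0]]';python3 go.py
python3 - <<'E'
from h import *
im=snap("top","t3");c=im[130:250,260:420,::-1];s=snap("side","s3")[170:290,220:380,::-1]
f=lambda c:cv2.resize(c,(400,300),interpolation=cv2.INTER_CUBIC)
cv2.imwrite("pics/c3.png",np.hstack([f(c),f(s)]))
E
```

```text
clock: 14.05
tcp_pos: [0.3996, 0.1316, 0.1078]
orientation: [0.001, -0.077, 0.997, 0.0]
wrist_force: [0.2, 0.1, 0.3]
finger_gap: -0.0002
grip_force: 0.0
t 14.05 n,t,z 0.4147 0.0704 0.1078 psi 98.8 F n,t,z [0.2 0.1 0.3] j6 -0.03
```

View pics/c3.png

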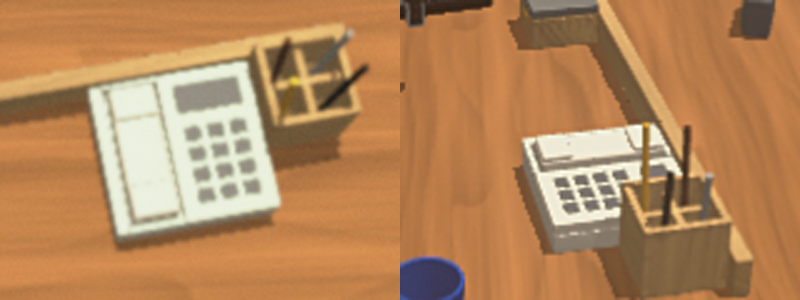

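Top crop: the back edge, (90,88)–(243,62), lies along the rail and the right side against the box at (255,60)–(270,120). Side crop: the handset is seated. I'll finish with gentle single-point nudges using shut fingers, so the phone can square itself to the stops.

```bash
python3 -m pendant '[[-1,-0.045,-0.035,0,0],[-1,-0.045,-0.035,0,0],[-1,-0.045,-0.035,0,0],[-1,-0.045,-0.035,0,0],[-1,-0.02,-0.022,0,0],[-1,0,0,0.041,0],[-1,0,0,0.04,0],[-1,0,0,0,0]]'>/dev/null;python3 go.py .615 -.112 .027 98.6; python3 -m pendant '[[-1,0,-0.01,0,0],[-1,0,-0.008,0,0],[-1,0,-0.004,0,0]]' >/dev/null;python3 go.py; python3 -m pendant '[[-1,0,-0.002,0,0],[-1,0,-0.002,0,0]]' >/dev/null;python3 go.py
```

```text
t 15.15 n,t,z 0.612 -0.0945 0.0229 psi 98.52 F n,t,z [0.9 0.4 0.3] j6 -0.28
turn -0.001 then shift [-0.003  -0.0175 -0.0042]
t 15.525 n,t,z 0.6164 -0.1175 0.0277 psi 98.56 F n,t,z [ 0.4 -0.  -0. ] j6 -0.32
t 15.775 n,t,z 0.6155 -0.1196 0.0264 psi 98.63 F n,t,z [0.5 4.6 4. ] j6 -0.32
```

```bash
python3 -m pendant '[[-1,0,-0.0015,0,0]]' >/dev/null;python3 go.py;python3 -m pendant '[[-1,0,-0.0015,0,0]]' >/dev/null;python3 go.py; python3 -m pendant '[[-1,0,-0.0015,0,0]]' >/dev/null;python3 go.py
```

```text
t 15.9 n,t,z 0.6155 -0.1198 0.0265 psi 98.69 F n,t,z [-0.7  9.4  5.1] j6 -0.32
t 16.025 n,t,z 0.6154 -0.1199 0.0265 psi 98.75 F n,t,z [-0.4 13.4  6. ] j6 -0.33
t 16.15 n,t,z 0.6154 -0.12 0.0265 psi 98.81 F n,t,z [ 0.8 17.   7.5] j6 -0.33
```

```bash
python3 -m pendant '[[-1,0,0.025,0,0],[-1,0,0.005,-0.045,0],[-1,0.02,0,-0.035,0],[-1,0.05,-0.035,0,0],[-1,0.05,-0.04,0,0],[-1,0.03,-0.04,0,0],[-1,0.02,-0.015,0,0],[-1,0,0,0,0]]'>/dev/null;python3 go.py .465 -.215 .027 98.6
```

```text
t 17.15 n,t,z 0.4453 -0.2246 0.106 psi 98.44 F n,t,z [ 0.3 -0.  -0.8] j6 -0.63
turn -0.003 then shift [-0.0198  0.0095  0.079 ]
```

```bash
python3 -m pendant '[[-1,0,0.007,0.04,0],[-1,0,0,0.039,0],[-1,-0.02,0,0,0],[-1,-0.02,0,0,0],[-1,-0.008,0,0,0],[-1,-0.003,0,0,0]]'>/dev/null;python3 go.py; python3 -m pendant '[[-1,-0.002,0,0,0],[-1,-0.0015,0,0,0]]' >/dev/null;python3 go.py;python3 -m pendant '[[-1,-0.0015,0,0,0]]' >/dev/null;python3 go.py
```

```text
t 17.9 n,t,z 0.4978 -0.2161 0.0268 psi 98.68 F n,t,z [-4.  -0.9  2.7] j6 -0.56
t 18.15 n,t,z 0.4979 -0.216 0.0267 psi 98.56 F n,t,z [-11.2   0.1   7.5] j6 -0.56
t 18.275 n,t,z 0.4979 -0.2161 0.0267 psi 98.53 F n,t,z [-14.3  -0.2  11.4] j6 -0.55
```

Firm against the rail. Now I retreat clear and do a final check.

```bash
python3 -m pendant '[[-1,0.03,0,0,0],[-1,0.03,0,0,0],[-1,0.01,0,-0.05,0],[-1,0.01,0.05,-0.05,0],[-1,0,0.055,-0.03,0],[-1,0,0.055,0,0],[-1,0,0.055,0,0],[-1,0,0.055,0,0]]';python3 -m pendant '[[-1,0,0.05,0,0],[-1,0,0,0,0]]'>/dev/null
python3 - <<'E'
from h import *
im=snap("top","t4");c=im[130:250,260:420,::-1];s=snap("side","s4")[170:290,220:380,::-1]
f=lambda c:cv2.resize(c,(400,300),interpolation=cv2.INTER_CUBIC)
cv2.imwrite("pics/c4.png",np.vstack([np.hstack([f(c),f(s)]),cv2.resize(im[100:310,:,::-1],(800,300))]))
E
```

```text
clock: 19.27
tcp_pos: [0.4113, 0.1112, 0.1511]
orientation: [0.001, -0.075, 0.997, 0.0]
wrist_force: [0.3, 1.1, -0.8]
finger_gap: 0.0003
grip_force: 0.0
```

View pics/c4.png

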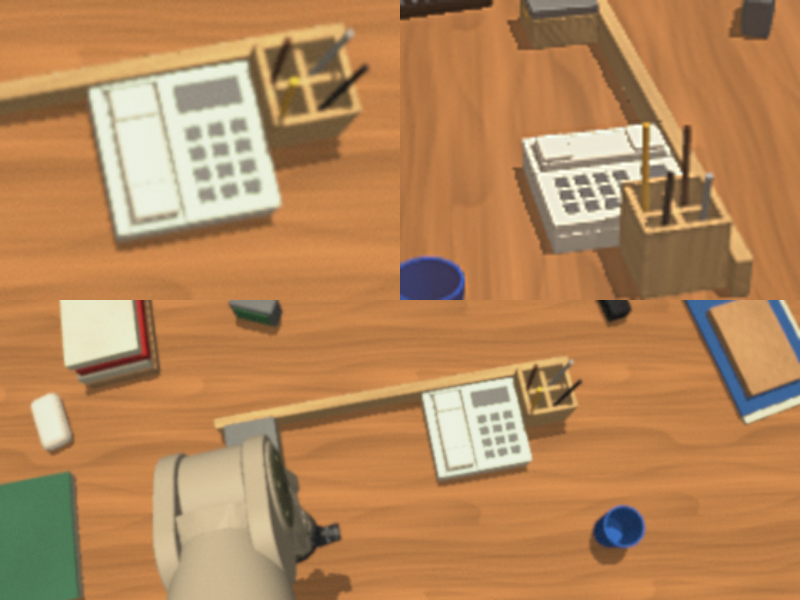

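The phone sits flush at rail and box (bottom panel, about (475,425)), the handset is seated, the cup is unmoved, and the arm is clear at 15 cm height.

```bash
python3 -c "
from workcell import env
s=env.get_state();print(s['clock'],s['wrist_force'],s['tcp_pos']);print(env.hand_in())"
```

```text
19.625 [ 0.38935687 -0.21020598 -0.26341538] [0.40403863 0.15932236 0.15067877]
the job is handed in; nothing more can be done
None
```

I pushed the telephone flush against the rail and the pencil box, with the handset still in its cradle and the robot clear, and handed the job in at about 19.6 s; no verdict was returned.

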